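# Slide the photometer carriage up to its sensor

## Task

Slide the sample carriage of the little photometer bench along its rail until it stands right up against the blue sensor unit: press the red brake button on the carriage with a fingertip, keep it held down while you push the carriage along, and let go only once it is there, so that the brake locks it. Do not force the carriage while the brake is on, and do not grasp or lift anything: the two vials stay standing in the carriage and the glassware and bottles around stay where they are.

Things in the scene. Friction and masses are not known exactly. Their poses are not given: they have to be found in the camera images.
- rail: The fixed photometer bench on the table: aluminium rail, 500 mm long on a dark base plate 90 mm wide, top of the rail at z = 32 mm. Origin: middle of its underside; its y axis runs along the rail (the only way the carriage can move), z is up. The far side is its +x.
- carriage_mid (a point): Middle of the finger well in the top face (deck) of the white sample carriage, at deck height, z = 64 mm; axes as the rail's. The carriage reaches 60 mm each way along the rail from here, 60 mm towards the rail's -x and 80 mm towards +x. The well is a 56 mm square hole with upright walls, centred here; the red button stands in it.
- button_top (a point): Centre of the flat top of the red round brake button, 44 mm in diameter, in the middle of the well: 3 mm below the deck (z = 61 mm) when released. It is pressed straight down. Rides with the carriage.
- brake (a joint): How far the brake button is pressed, m: 0 released (brake on: the carriage cannot be slid by a reasonable push), 0.008 fully down. The spring takes about 7 N to start moving and 9 N fully down. The brake is off from about 0.001 on; 0.004 to 0.006 is a good depth. It springs back up and locks the carriage wherever the button is let go.
- carriage (a joint): Position of the carriage along the rail's y axis, m; 0 at the middle of the rail, where it starts. With the brake off it slides against about 1.5 N of friction (plus 5 N per m/s).
- sensor_mid (a point): Middle of the blue sensor unit (blue all over, yellow lamp on top), the end stop to go to: a block across the rail, 40 mm long along the rail (20 mm each way from here), 140 mm wide, from 34 to 98 mm high, clamped at either end of the rail. This point is on the rail's middle line, at z = 64 mm. The carriage touches it when carriage_mid and sensor_mid are 80 mm apart.
- buffer_mid (a point): The same point of the plain grey buffer block of the same size at the other end of the rail: not the goal.
- vial_a: Loose amber vial with a white cap, 20 mm in diameter, 50 mm high, standing in a 22 mm deep hole of the carriage, 57 mm to the rail's +x of the well's middle and 30 mm to one side along the rail; its top 28 mm above the deck (z = 92 mm). Origin: centre of its underside.
- vial_b: The same in green, in the other hole.
- beaker_a: Loose clear plastic beaker on the near side of the rail, 72 mm wide, 95 mm high. Origin: centre of its underside. To be left alone.
- beaker_b: Another such beaker, on the far side of the rail. To be left alone.
- jar: Loose glass jar with a green lid on the rail's far side, 68 mm wide, 85 mm high. Origin: centre of its underside. To be left alone.
- wash_bottle: Loose white wash bottle, 60 mm wide, 140 mm high, on the near side of the rail. To be left alone.
- yellow_bottle: Loose yellow bottle, 52 mm wide, 120 mm high, behind the rail. To be left alone.
Not all that is in view belongs to the job. Leave any black, brown or turquoise look-alike of the vial_a alone.

How it is judged:
By the outcome, as a careful person would: the job done as asked, in the order asked, and still so for the second after the job is handed in, with the robot touching nothing.
It also fails if it takes over 38 s, if anything falls off the work surface, if the arm or the gripper's body presses on something with over 40 N, if the wrist force passes 120 N, or if a joint passes its speed limit or range.

## Robot

A 6-joint arm with a two-finger parallel gripper is mounted at the origin on the work surface. World frame = base frame: x ahead of the robot, y to its left, z up, the work surface at z = 0. Lengths are in m, angles in degrees, forces in N, time in s.
With the tool pointing down it reaches from about 0.25 to 0.725 m from the base axis. Payload 9.7 kg.
Tool frame: the origin (TCP) lies on the centre line of the jaws, within the pads' length; the fingertips stand 19 mm ahead of it and the grasp point (between the pads) is the TCP (bot.tcp_to_tips is the z of the fingertips in the tool frame, in m); z points along the fingers, y is the line along which they close (so a half turn about z gives the same grasp; the last joint's range is limited). The gripper opens to 85 mm and grips with 20 to 120 N. Pads are 22 mm wide; open, the fingers measure 114 mm over their backs; the gripper's body (76 mm by 85 mm) begins 54 mm behind the grasp point. The pads swing forward as they close: fully open they stand 13 mm farther back than shut.
Start: joints at [-69.156, 4.979, 10.078, 95.1, 0, 90], TCP at [0.196, -0.514, 0.25] pointing down, gripper open.
Joint ranges: [-179.16, 179.16], [-48.56, 103.87], [-65.8, 70.77], [-126.05, 130.52], [-82.76, 87.17], [-180, 180]. Speed limits (degrees/s): [127.2, 127.2, 147.25, 180, 180, 180].

## Interface

Orientations are given as [roll, pitch, yaw] about the fixed x, y, z axes, in that order (R = Rz(yaw) Ry(pitch) Rx(roll)).
In Python, from workcell import bot gives the robot as it stands. The module is installed in compiled form; this text tells all that it offers.
- The arm moves only by the tool play_rows, never from a script. Its argument "increments" is a list of rows, each an object with "slide": the shift along the tool's x, y, z in mm, a list of three; "angular": the turn, a rotation vector about the tool's x, y, z in degrees, a list of three; "claw": the opening, from -1 (shut) to 1 (fully open). In form: [{"slide": [x, y, z], "angular": [rx, ry, rz], "claw": claw}, ...]. A call has 1 to 8 rows; each row shifts and turns the commanded pose from where the row before left it, along the tool's axes as they then stand; what a row does not reach is not made up. A row lasts 1/10 s, in which the tool goes at most 50 mm and 8.59 degrees, less where a joint would pass 70% of its speed; a pose out of reach is approached as far as the arm can. A call is refused whole if a number of a shift passes 50 or a number of a turn 8.59, either way. A call with a gripper value outside its range is refused whole. The fingers move at their own pace and stop on an object; "squeeze" is the grip in N (left out, the last holds). Time passes only in rows, so rows that do not move let the fingers close. It gives the time, the measured TCP pose, the force, the opening and the grip force at its end, in the units of the state.
- bot.get_obs(): the state, without advancing time (a new reading comes with each control period).
- bot.camera(name): name is "scene" or "top" or "wrist"; returns the picture (400x640x3 uint8, red, green, blue); there is no depth.
- bot.camera_info(name): a dict with "fovy" (degrees; the focal length in pixels is half the picture's height over the tangent of half this angle, whatever the lens; pixels are square), "cx", "cy" (the principal point, pixels), "R" (3x3) and "t" (3): a world point X has camera coordinates R X + t. Camera axes: x right, y down, z forward; pixel columns grow to the right and rows downward; lengths in m; the calibration is good to about 2 mm. A picture is of the moment at which its call begins: read the wrist's pose just before it. camera_info takes no time and is no camera call; for the wrist camera it gives the pose at the moment of the call.
- bot.job_done(): hands the job in; it is judged then, once.
The state is a dict: "time": time; "q": joint angles; "qd": joint speeds; "joint_efforts": joint torques, N m; "ee_pos": TCP position; "tcp_rot": TCP orientation; "wrist_force": force on the tool from outside, world axes, zero at the start; "torque": the same for the moment, N m; "opening": finger opening in m; "grasp_force": force on a finger pad.
Only numpy, scipy, OpenCV 4.12 (cv2) and the standard library are available. Lean on these libraries where they do the work, as an engineer would, in place of code of your own. Each camera call takes 0.05 s, during which the arm holds its last target. There are 200 camera calls.

## Working session

There is one attempt and no reset: what is moved stays moved. The work goes in short steps, Python scripts to look and compute and a tool call to move; the robot and the scene stay as the last step left them, time stands still between calls to the robot, and variables do not carry over. Pictures are saved under pics/ and viewed, at most 10 in all, crops included, and the job is handed in when it is done.

Besides the shell and the picture viewer there is one more tool, called after "Request:" by a JSON object that holds its "fn" and its "kwargs". play_rows: Moves the arm, as the interface text tells. Its arguments: {"type":"object","properties":{"increments":{"type":"array"},"squeeze":{"type":"number"}},"required":["increments"]}

```bash
mkdir -p pics
python3 - <<'E'
from workcell import bot
import cv2,numpy as np
for n in("scene","top"):
    im=bot.camera(n); cv2.imwrite(f"pics/{n}0.png",im[:,:,::-1])
    c=bot.camera_info(n); print(n,c)
o=bot.get_obs(); print(o["time"],o["ee_pos"],o["tcp_rot"],o["opening"],o["wrist_force"],bot.tcp_to_tips)
E
```

```text
scene {'fovy': 50.99780578315791, 'cx': 320.7968734319865, 'cy': 199.4401127909722, 'R': array([[ 8.08895513e-01,  5.87952173e-01,  5.40312121e-04],
       [ 3.66033829e-01, -5.02864095e-01, -7.83036997e-01],
       [-4.60116600e-01,  6.33592886e-01, -6.21974895e-01]]), 't': array([-0.45588219, -0.1425118 ,  1.04143027])}
top {'fovy': 48.29133228352671, 'cx': 325.53504183575933, 'cy': 194.48928418329677, 'R': array([[-0.00105696, -0.99978125, -0.0208884 ],
       [-0.98731976,  0.00435917, -0.15868425],
       [ 0.15874059,  0.02045581, -0.9871084 ]]), 't': array([0.02131159, 0.54221355, 0.78955913])}
0.1 [ 0.19565073 -0.51382272  0.2496283 ] [-1.79929452e+02 -1.99860363e-04  2.08467047e+01] 0.08538939634131361 [-0.35409744 -0.43587706  0.45173472] 0.019
```

View pics/scene0.png

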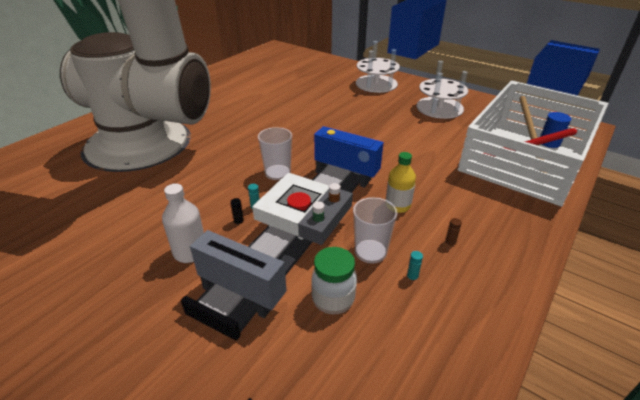

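View pics/top0.png

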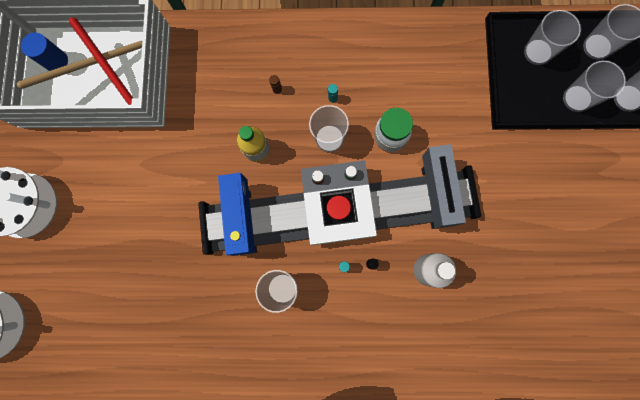

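Scene: the red button is at top-view (339,208) and scene-view (299,202), in the white carriage. The blue sensor with the yellow lamp is at top (235,213), and the grey buffer is at top (445,187).
Possible mix-ups: red stick in the basket (100,60) vs red button (339,208); blue cup (43,50) and blue chairs vs blue sensor (235,213). I choose the button in the white carriage and the blue block across the rail.

```bash
cat > h.py <<'E'
from workcell import bot
import cv2,numpy as np
def ray(n,uv,z,c=None):
    c=c or bot.camera_info(n); f=200/np.tan(np.radians(c["fovy"]/2))
    d=c["R"].T@np.array([(uv[0]-c["cx"])/f,(uv[1]-c["cy"])/f,1]); o=-c["R"].T@c["t"]
    return o+d*(z-o[2])/d[2]
def blob(m):
    n,l,s,ce=cv2.connectedComponentsWithStats(m.astype(np.uint8)); i=1+np.argmax(s[1:,4]); return l==i,ce[i],s[i]
def masks(im):
    r,g,b=[im[:,:,i].astype(int) for i in range(3)]
    return dict(red=(r>150)&(g<70)&(b<70),blue=(b>100)&(r<80)&(b>g+50),white=(r>200)&(g>200)&(b>200))
E
python3 - <<'E'
from h import *
for n,box in(("top",(200,140,480,260)),("scene",(180,110,390,330))):
    im=cv2.imread(f"pics/{n}0.png")[:,:,::-1]
    x0,y0,x1,y1=box; mm=np.zeros(im.shape[:2],bool); mm[y0:y1,x0:x1]=1
    M={k:v&mm for k,v in masks(im).items()}
    _,c,s=blob(M["red"]); print(n,"btn",c,s,ray(n,c,.061))
    for k,z in(("white",.064),("blue",.098)):
        m,c,s=blob(M[k]); cs,_=cv2.findContours(m.astype(np.uint8),0,2)
        q=cv2.boxPoints(cv2.minAreaRect(max(cs,key=len)))
        h=max(cs,key=len); q4=cv2.approxPolyDP(cv2.convexHull(h),5,True)[:,0]
        print(k,c,s); print([ (tuple(p),ray(n,p,z).round(4)[:2]) for p in q4])
im=cv2.imread("pics/top0.png")[140:265,195:485]; cv2.imwrite("pics/crop.png",cv2.resize(im,None,fx=2.7,fy=2.7,interpolation=2))
E
```

```text
top btn [338.125      207.05660377] [327 196  23  23 424] [ 0.51621402 -0.00340081  0.061     ]
white [325.66866267 217.64404524] [ 270  185  106   59 3006]
[((np.int32(368), np.int32(185)), array([ 0.5562, -0.0581])), ((np.int32(375), np.int32(235)), array([ 0.4651, -0.0691])), ((np.int32(310), np.int32(243)), array([0.4511, 0.0473])), ((np.int32(272), np.int32(229)), array([0.4764, 0.116 ])), ((np.int32(270), np.int32(206)), array([0.5182, 0.1204])), ((np.int32(304), np.int32(193)), array([0.5419, 0.0587]))]
blue [232.92943201 212.59036145] [ 218  173   31   82 1743]
[((np.int32(240), np.int32(173)), array([0.5726, 0.1696])), ((np.int32(248), np.int32(251)), array([0.4359, 0.1518])), ((np.int32(226), np.int32(254)), array([0.4309, 0.1895])), ((np.int32(218), np.int32(176)), array([0.5674, 0.2084]))]
scene btn [298.5019305  199.22007722] [287 192  24  15 259] [ 0.51516543 -0.00260063  0.061     ]
white [287.21538462 196.56923077] [ 254  173   74   50 1170]
[((np.int32(327), np.int32(185)), array([0.5343, 0.0602])), ((np.int32(297), np.int32(222)), array([ 0.5542, -0.0558])), ((np.int32(254), np.int32(206)), array([ 0.4657, -0.0672])), ((np.int32(288), np.int32(173)), array([0.4493, 0.0474]))]
blue [350.33432392 139.18424963] [315 127  68  25 673]
[((np.int32(315), np.int32(133)), array([0.4341, 0.1574])), ((np.int32(326), np.int32(127)), array([0.4377, 0.1921])), ((np.int32(382), np.int32(144)), array([0.5699, 0.2012])), ((np.int32(374), np.int32(151)), array([0.5703, 0.1686]))]
```

View pics/crop.png

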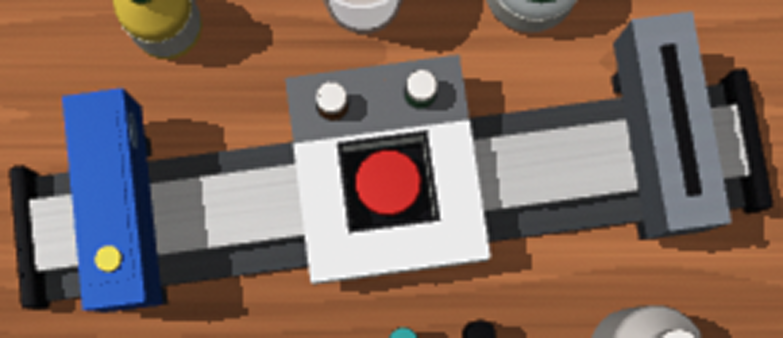

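The crop confirms it: a red button in the square well of the white carriage (338,207), and the blue unit with the lamp to its left (+y). Button ≈ (0.5157, -0.003), rail yaw ≈ 7.2°, travel ≈ 0.10 m. I align the tool with the rail, close the gripper and move over the button.

Request:
{"fn": "play_rows", "kwargs": {"increments": [{"slide": [0,0,0],"angular": [0,0,6.8],"claw": -1},{"slide": [0,0,0],"angular": [0,0,6.8],"claw": -1},{"slide": [24,-29,0],"angular": [0,0,0],"claw": -1},{"slide": [24,-29,0],"angular": [0,0,0],"claw": -1},{"slide": [24,-29,0],"angular": [0,0,0],"claw": -1},{"slide": [24,-29,0],"angular": [0,0,0],"claw": -1},{"slide": [24,-29,0],"angular": [0,0,0],"claw": -1},{"slide": [24,-29,0],"angular": [0,0,0],"claw": -1}], "squeeze": 30}}

```text
time: 0.9
ee_pos: [0.317, -0.3218, 0.25]
tcp_rot: [-180.0, 0.0, 7.2]
wrist_force: [1.0, 0.1, -0.4]
opening: -0.0003
grasp_force: 0.0
```

Request:
{"fn": "play_rows", "kwargs": {"increments": [{"slide": [24,-29,0],"angular": [0,0,0],"claw": -1},{"slide": [24,-29,0],"angular": [0,0,0],"claw": -1},{"slide": [24,-29,0],"angular": [0,0,0],"claw": -1},{"slide": [24,-29,0],"angular": [0,0,0],"claw": -1},{"slide": [24,-29,0],"angular": [0,0,0],"claw": -1},{"slide": [24,-29,0],"angular": [0,0,0],"claw": -1},{"slide": [24,-29,0],"angular": [0,0,0],"claw": -1},{"slide": [0,0,0],"angular": [0,0,0],"claw": -1}]}}

```text
time: 1.7
ee_pos: [0.4591, -0.0977, 0.2496]
tcp_rot: [-179.9, 0.0, 7.5]
wrist_force: [0.1, -0.9, 0.2]
opening: -0.0
grasp_force: 0.0
```

Request:
{"fn": "play_rows", "kwargs": {"increments": [{"slide": [23,-29,20],"angular": [0,0,0],"claw": -1},{"slide": [23,-29,20],"angular": [0,0,0],"claw": -1},{"slide": [22,-29,20],"angular": [0,0,0],"claw": -1},{"slide": [0,0,20],"angular": [0,0,0],"claw": -1},{"slide": [0,0,0],"angular": [0,0,0],"claw": -1}]}}

```text
time: 2.2
ee_pos: [0.5129, -0.0055, 0.1672]
tcp_rot: [-180.0, 0.3, 7.3]
wrist_force: [-0.7, -0.0, 0.1]
opening: 0.0001
grasp_force: 0.0
```

Run:
```python
from h import *
o=bot.get_obs(); c=bot.camera_info("wrist"); im=bot.camera("wrist"); cv2.imwrite("pics/w1.png",im[:,:,::-1]); cv2.imwrite("pics/s1.png",bot.camera("scene")[:,:,::-1])
M=masks(im); _,ce,s=blob(M["red"]); print(o["time"],o["ee_pos"],o["wrist_force"],ce,s,ray("wrist",ce,.061,c)); print(c)
```

```text
2.2 [ 0.51288367 -0.0055059   0.16722981] [-0.69844254 -0.03249784  0.07831215] [320.36911357 198.22437673] [ 290  169   62   60 2888] [ 0.51668448 -0.00203283  0.061     ]
{'fovy': 59.73453647162257, 'cx': 324.17581796164217, 'cy': 198.94452126701842, 'R': array([[ 1.28623388e-01, -9.91693512e-01,  3.61890874e-05],
       [-9.51695189e-01, -1.23425316e-01,  2.81144905e-01],
       [-2.78805112e-01, -3.61962513e-02, -9.59665328e-01]]), 't': array([-0.07108924,  0.473831  ,  0.44161496])}
```

View pics/w1.png

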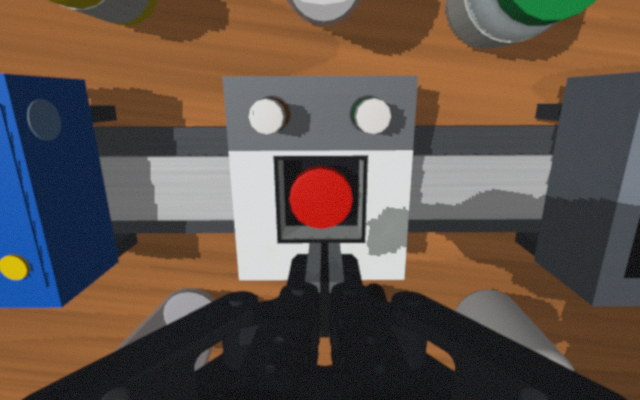

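The wrist view shows the button at (320,198), the rail parallel to the image's rows (yaw good) and the sensor at the left. Next I descend to just above the button, about 8 mm towards the sensor side.

Request:
{"fn": "play_rows", "kwargs": {"increments": [{"slide": [4,-11,20],"angular": [0,0,0],"claw": -1},{"slide": [0,0,25],"angular": [0,0,0],"claw": -1},{"slide": [0,0,20],"angular": [0,0,0],"claw": -1},{"slide": [0,0,12],"angular": [0,0,0],"claw": -1},{"slide": [0,0,0],"angular": [0,0,0],"claw": -1},{"slide": [0,0,0],"angular": [0,0,0],"claw": -1}]}}

```text
time: 2.9
ee_pos: [0.5172, 0.0052, 0.0947]
tcp_rot: [180.0, -0.1, 7.2]
wrist_force: [0.2, 0.3, 0.2]
opening: -0.0003
grasp_force: 0.0
```

Request:
{"fn": "play_rows", "kwargs": {"increments": [{"slide": [0,0,8],"angular": [0,0,0],"claw": -1},{"slide": [0,0,4],"angular": [0,0,0],"claw": -1},{"slide": [0,0,0],"angular": [0,0,0],"claw": -1},{"slide": [0,0,0],"angular": [0,0,0],"claw": -1}]}}

```text
time: 3.3
ee_pos: [0.5167, 0.0056, 0.0814]
tcp_rot: [-180.0, 0.0, 7.2]
wrist_force: [-0.3, 0.1, 0.8]
opening: 0.0001
grasp_force: 0.0
```

Request:
{"fn": "play_rows", "kwargs": {"increments": [{"slide": [0,0,2],"angular": [0,0,0],"claw": -1},{"slide": [0,0,0],"angular": [0,0,0],"claw": -1},{"slide": [0,0,0],"angular": [0,0,0],"claw": -1}]}}

```text
time: 3.6
ee_pos: [0.5169, 0.0057, 0.0796]
tcp_rot: [180.0, -0.0, 7.2]
wrist_force: [-0.6, 0.3, 2.6]
opening: -0.0004
grasp_force: 1.3
```

Request:
{"fn": "play_rows", "kwargs": {"increments": [{"slide": [0,0,2],"angular": [0,0,0],"claw": -1},{"slide": [0,0,2],"angular": [0,0,0],"claw": -1},{"slide": [0,0,1],"angular": [0,0,0],"claw": -1},{"slide": [0,0,0],"angular": [0,0,0],"claw": -1},{"slide": [0,0,0],"angular": [0,0,0],"claw": -1}]}}

```text
time: 4.1
ee_pos: [0.517, 0.0057, 0.0749]
tcp_rot: [-180.0, -0.0, 7.2]
wrist_force: [-0.4, 0.2, 8.0]
opening: -0.0003
grasp_force: 3.8
```

The button is pressed about 4 to 5 mm (8 N, z consistent). Now I push slowly.

Request:
{"fn": "play_rows", "kwargs": {"increments": [{"slide": [0,-2,0],"angular": [0,0,0],"claw": -1},{"slide": [0,-3,0],"angular": [0,0,0],"claw": -1},{"slide": [0,-4,0],"angular": [0,0,0],"claw": -1},{"slide": [0,-4,0],"angular": [0,0,0],"claw": -1},{"slide": [0,-4,0],"angular": [0,0,0],"claw": -1},{"slide": [0,-4,0],"angular": [0,0,0],"claw": -1},{"slide": [0,-4,0],"angular": [0,0,0],"claw": -1}]}}

```text
time: 4.8
ee_pos: [0.5138, 0.0303, 0.0749]
tcp_rot: [180.0, -0.0, 7.2]
wrist_force: [-2.1, -2.3, 7.9]
opening: -0.0
grasp_force: 3.7
```

Run:
```python
from h import *
o=bot.get_obs(); c=bot.camera_info("wrist"); im=bot.camera("wrist"); cv2.imwrite("pics/w2.png",im[:,:,::-1])
print(o["ee_pos"],o["wrist_force"],o["torque"])
```

```text
[0.51377371 0.0302687  0.07492877] [-2.14874988 -2.31715313  7.90078479] [-0.37120051  0.41247009  0.0597688 ]
```

View pics/w2.png

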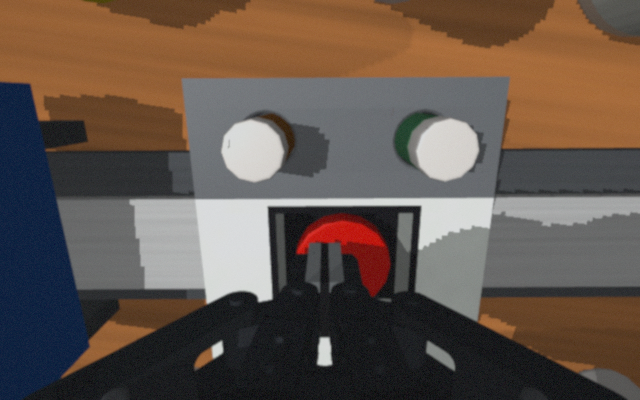

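The carriage follows by friction on the button (tip at (325,250), vials standing). The side force shows a rail yaw slightly over 7.2°, so I trim x and continue.

Request:
{"fn": "play_rows", "kwargs": {"increments": [{"slide": [-0.4,-4,0],"angular": [0,0,0],"claw": -1},{"slide": [-0.3,-4,0],"angular": [0,0,0],"claw": -1},{"slide": [-0.2,-4,0],"angular": [0,0,0],"claw": -1},{"slide": [-0.2,-4,0],"angular": [0,0,0],"claw": -1},{"slide": [-0.2,-4,0],"angular": [0,0,0],"claw": -1},{"slide": [-0.2,-4,0],"angular": [0,0,0],"claw": -1},{"slide": [-0.2,-4,0],"angular": [0,0,0],"claw": -1},{"slide": [-0.2,-4,0],"angular": [0,0,0],"claw": -1}]}}

```text
time: 5.65
ee_pos: [0.5093, 0.062, 0.0756]
tcp_rot: [180.0, -0.2, 7.2]
wrist_force: [4.4, -0.6, 7.7]
opening: -0.0
grasp_force: 3.7
```

Request:
{"fn": "play_rows", "kwargs": {"increments": [{"slide": [0.4,-3,0.5],"angular": [0,0,0],"claw": -1},{"slide": [0.4,-3,0.3],"angular": [0,0,0],"claw": -1},{"slide": [0.3,-3,0],"angular": [0,0,0],"claw": -1},{"slide": [-0.1,-4,0],"angular": [0,0,0],"claw": -1},{"slide": [-0.1,-4,0],"angular": [0,0,0],"claw": -1}]}}

```text
time: 6.15
ee_pos: [0.5082, 0.0711, 0.0744]
tcp_rot: [-179.7, -0.1, 7.9]
wrist_force: [0.5, -1.7, 7.4]
opening: -0.0
grasp_force: 3.8
```

Run:
```python
from h import *
o=bot.get_obs(); im=bot.camera("top"); cv2.imwrite("pics/t2.png",cv2.resize(im[130:270,190:400,::-1],None,fx=3.5,fy=3.5,interpolation=2))
print(o["ee_pos"],o["wrist_force"],o["torque"])
```

```text
[0.50817689 0.07110816 0.0744195 ] [ 0.47507617 -1.69064046  7.37587735] [-0.36768188 -0.15147822 -0.06590773]
```

View pics/t2.png

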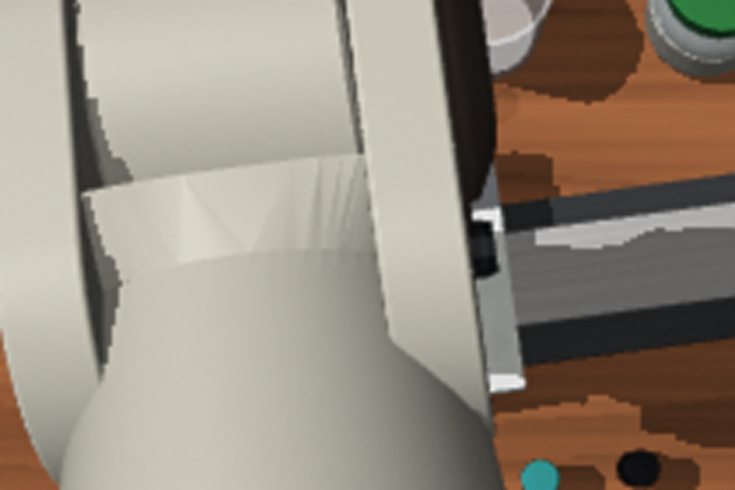

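The top view shows the carriage moved about 65 mm (its rear edge is now at col ~338), but this step lagged and the tool turned slightly. I'll check the joints and the surroundings.

Run:
```python
from h import *
o=bot.get_obs(); im=bot.camera("scene"); cv2.imwrite("pics/s2.png",cv2.resize(im[60:300,180:450,::-1],None,fx=2.5,fy=2.5,interpolation=2))
for k in("q","qd","joint_efforts","ee_pos","tcp_rot","wrist_force"):print(k,np.round(o[k],4))
```

```text
q [ 7.833500e+00  1.347000e-01 -1.440820e+01  7.532720e+01  3.138000e-01
  1.799458e+02]
qd [-0.1545  0.008  -0.0315 -0.0362 -0.0422  0.1126]
joint_efforts [-3.45000e-02 -4.24550e+01  4.21363e+01  1.65200e-01  1.11600e-01
 -2.41000e-02]
ee_pos [0.5082 0.0714 0.0745]
tcp_rot [-1.796863e+02 -1.302000e-01  7.887700e+00]
wrist_force [ 0.2442 -1.0919  8.2237]
```

View pics/s2.png

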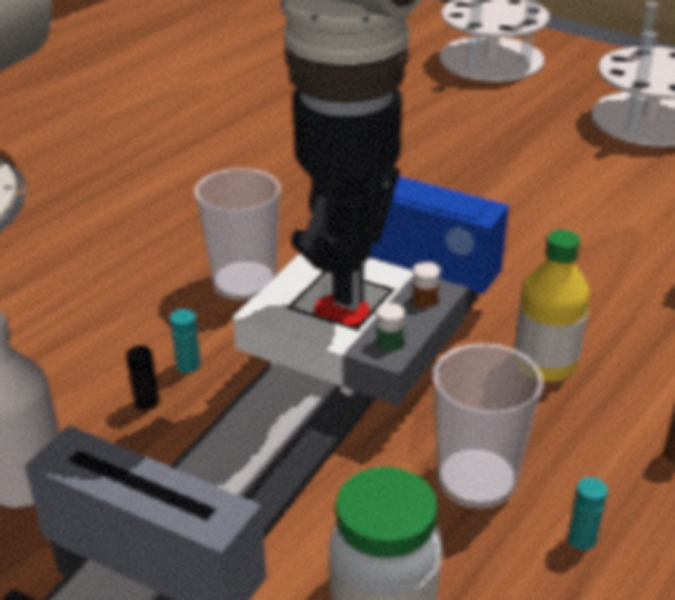

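Everything is standing, and the scene shows a gap to the sensor. The cause is joint 6 at its 180° limit. I turn the tool about its own axis by −10° (yaw up) with the button held, then go on.

Request:
{"fn": "play_rows", "kwargs": {"increments": [{"slide": [0,0,0],"angular": [0,0,-2],"claw": -1},{"slide": [0,0,0],"angular": [0,0,-2],"claw": -1},{"slide": [0,0,0],"angular": [0,0,-3],"claw": -1},{"slide": [0,0,0],"angular": [0,0,-3],"claw": -1},{"slide": [0,0,0],"angular": [0,0,0],"claw": -1}]}}

```text
time: 6.75
ee_pos: [0.508, 0.0713, 0.0744]
tcp_rot: [-179.7, -0.2, 18.0]
wrist_force: [0.6, -0.0, 6.8]
opening: 0.0001
grasp_force: 3.8
```

Run:
```python
from h import *
o=bot.get_obs()
for k in("q","ee_pos","tcp_rot","wrist_force"):print(k,np.round(o[k],4))
```

```text
q [ 7.820600e+00  1.356000e-01 -1.441650e+01  7.533970e+01  3.274000e-01
  1.698412e+02]
ee_pos [0.508  0.0713 0.0744]
tcp_rot [-1.796968e+02 -1.643000e-01  1.797930e+01]
wrist_force [ 5.7370e-01 -4.5000e-03  6.8151e+00]
```

Request:
{"fn": "play_rows", "kwargs": {"increments": [{"slide": [0.5,-2.5,0.3],"angular": [0,0,0],"claw": -1},{"slide": [0.7,-3.9,0],"angular": [0,0,0],"claw": -1},{"slide": [0.7,-3.9,0],"angular": [0,0,0],"claw": -1},{"slide": [0.7,-3.9,0],"angular": [0,0,0],"claw": -1},{"slide": [0.7,-3.9,0],"angular": [0,0,0],"claw": -1},{"slide": [0.7,-3.9,0],"angular": [0,0,0],"claw": -1},{"slide": [0.5,-2.9,0],"angular": [0,0,0],"claw": -1}]}}

```text
time: 7.45
ee_pos: [0.5047, 0.0963, 0.0742]
tcp_rot: [-179.7, -0.2, 17.9]
wrist_force: [0.6, -2.0, 7.6]
opening: 0.0
grasp_force: 3.8
```

Request:
{"fn": "play_rows", "kwargs": {"increments": [{"slide": [0.4,-2,0],"angular": [0,0,0],"claw": -1},{"slide": [0.4,-2,0],"angular": [0,0,0],"claw": -1},{"slide": [0.4,-2,0],"angular": [0,0,0],"claw": -1}]}}

```text
time: 7.75
ee_pos: [0.5039, 0.1023, 0.0743]
tcp_rot: [-179.7, -0.2, 17.9]
wrist_force: [-0.3, -1.5, 8.3]
opening: 0.0
grasp_force: 3.8
```

Still sliding freely (1.5 N). I continue in small steps until the force rises.

Request:
{"fn": "play_rows", "kwargs": {"increments": [{"slide": [0.4,-2,0],"angular": [0,0,0],"claw": -1},{"slide": [0.4,-2,0],"angular": [0,0,0],"claw": -1}]}}

```text
time: 7.95
ee_pos: [0.5034, 0.1064, 0.0742]
tcp_rot: [-179.7, -0.1, 17.9]
wrist_force: [-1.5, -1.5, 8.4]
opening: 0.0001
grasp_force: 3.8
```

Request:
{"fn": "play_rows", "kwargs": {"increments": [{"slide": [0.4,-2,0],"angular": [0,0,0],"claw": -1},{"slide": [0.4,-2,0],"angular": [0,0,0],"claw": -1}]}}

```text
time: 8.15
ee_pos: [0.503, 0.1101, 0.0742]
tcp_rot: [-179.8, -0.1, 17.9]
wrist_force: [0.3, -5.6, 7.3]
opening: 0.0003
grasp_force: 3.8
```

Run:
```python
from h import *
o=bot.get_obs(); im=bot.camera("wrist"); cv2.imwrite("pics/w3.png",im[:,:,::-1])
for k in("q","ee_pos","tcp_rot","wrist_force"):print(k,np.round(o[k],4))
```

```text
q [ 12.2184   0.392  -14.1754  75.3212   0.2388 174.3665]
ee_pos [0.503  0.1101 0.0742]
tcp_rot [-1.797733e+02 -1.343000e-01  1.785190e+01]
wrist_force [ 0.3458 -5.5817  7.2699]
```

View pics/w3.png

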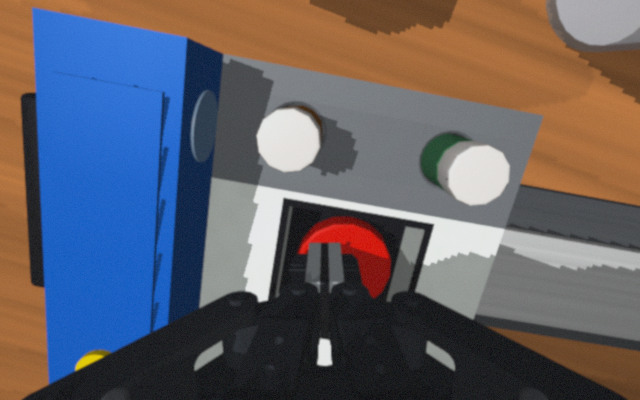

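The wrist view shows the carriage's left edge against the blue unit (col ~215) with both vials standing, and the push force rose to 5.6 N: contact. I hold briefly, then lift straight up.

Request:
{"fn": "play_rows", "kwargs": {"increments": [{"slide": [0.1,-0.5,0],"angular": [0,0,0],"claw": -1},{"slide": [0,0,0],"angular": [0,0,0],"claw": -1},{"slide": [0,0,0],"angular": [0,0,0],"claw": -1}]}}

```text
time: 8.5
ee_pos: [0.503, 0.1103, 0.0742]
tcp_rot: [-179.8, -0.1, 17.8]
wrist_force: [-0.1, -5.1, 7.3]
opening: 0.0003
grasp_force: 3.8
```

Request:
{"fn": "play_rows", "kwargs": {"increments": [{"slide": [0,0,-3],"angular": [0,0,0],"claw": -1},{"slide": [0,0,-5],"angular": [0,0,0],"claw": -1},{"slide": [0,0,-15],"angular": [0,0,0],"claw": -1},{"slide": [0,0,-30],"angular": [0,0,0],"claw": -1},{"slide": [0,0,-40],"angular": [0,0,0],"claw": -1},{"slide": [0,0,-40],"angular": [0,0,0],"claw": -1},{"slide": [0,0,0],"angular": [0,0,0],"claw": -1},{"slide": [0,0,0],"angular": [0,0,0],"claw": -1}]}}

```text
time: 9.3
ee_pos: [0.5028, 0.1104, 0.2077]
tcp_rot: [-179.7, -0.2, 17.9]
wrist_force: [1.3, -0.2, -0.4]
opening: -0.0002
grasp_force: 0.0
```

Run:
```python
from h import *
o=bot.get_obs(); c=bot.camera_info("wrist"); im=bot.camera("wrist"); cv2.imwrite("pics/w4.png",im[:,:,::-1])
_,ce,s=blob(masks(im)["red"]); print(ce,ray("wrist",ce,.061,c))
for k in("time","ee_pos","wrist_force"):print(k,np.round(o[k],4))
```

```text
[335.97521048 193.75631431] [0.50299913 0.10159226 0.061     ]
time 9.3
ee_pos [0.5028 0.1104 0.2077]
wrist_force [ 1.2697 -0.1666 -0.4472]
```

View pics/w4.png

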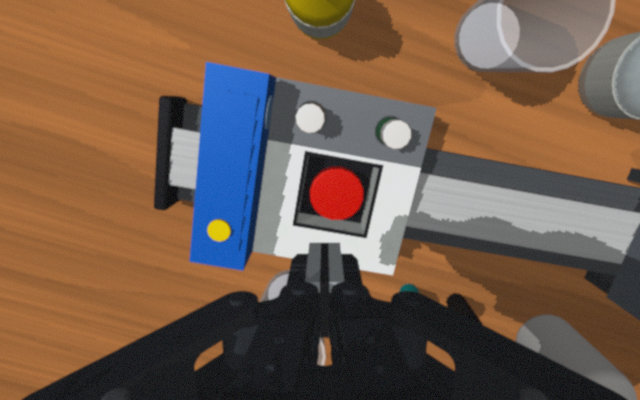

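The carriage stands flush against the blue unit (button at (336,194)), the button is up, both vials are standing and the robot is clear.

```bash
python3 -c "
from workcell import bot
print(bot.job_done())"
```

```text
the job is handed in; nothing more can be done
None
```

I slid the carriage about 105 mm until it stood flush against the blue sensor unit, then let go of the button so the brake could lock; the vials are still standing, the arm is clear, and the job is handed in at about 9.4 s.

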